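Shut the gas and put the washed burner caps back on the hob

TASK

The hob has been cleaned and some of its burner caps are back from the wash, lying on the drying mat. Before any cap goes on a burner, shut the gas: throw the valve lever all the way up into the marked notch square across the pipe. Turn every tap that was left open back to its off stop, and lay each cap that is there on a burner head of its own size, one to a head, and press it down until it clicks home and sits level; burners whose caps are not back stay bare, and the soap bottle and scourer are left alone.

Things in the scene. Friction and masses are not known exactly. Their poses are not given: they have to be found in the camera images.
- gas_lever (a joint): Valve lever on the gas pipe along the hob's right side (-y), rad: 0 = level along the pipe, pointing to the hob's -x (gas on); 0.785 = half-way notch; 1.571 = straight up, square across the pipe (shut), index tooth under the raised bar of the stop plate. About 4 N at the grip takes it from notch to notch; near a notch it springs in and stays. Stops at -0.03 and 1.60.
- lever_grip (a point): Middle of the lever's black hand grip, 115 mm from the hinge: a bar 75 mm long (60 to 135 mm from the hinge), 12 mm thick along the hob's y, 22 mm the other way, free for 35 mm on both sides. It moves with the lever in an arc in the hob's x-z plane, from pointing to -x at 0 up to straight above the hinge at 1.571.
- lever_pivot (a point): Point on the lever's hinge in the plane of the lever, 45 mm above the counter, fixed to the hob; its axes are the hob's. The hinge line runs along the hob's y.
- head_a_mouth (a point): Big burner head, fixed to the hob: aluminium ring with flame ports, 58 mm across, its rim 30 mm above the counter and 22 mm above the hob's top. The point is the centre of its open mouth, level with the rim; z up. Bore 46 mm, over 10 mm deep; a sprung clip of four balls 4.5 mm below the rim grips the 42 mm boss of a big cap.
- head_b_mouth (a point): Big burner head, fixed to the hob: aluminium ring with flame ports, 58 mm across, its rim 30 mm above the counter and 22 mm above the hob's top. The point is the centre of its open mouth, level with the rim; z up. Bore 46 mm, over 10 mm deep; a sprung clip of four balls 4.5 mm below the rim grips the 42 mm boss of a big cap.
- head_c_mouth (a point): Small burner head, fixed to the hob: aluminium ring with flame ports, 43 mm across, its rim 30 mm above the counter and 22 mm above the hob's top. The point is the centre of its open mouth, level with the rim; z up. Bore 31 mm, over 10 mm deep; a sprung clip of four balls 4.5 mm below the rim grips the 27 mm boss of a small cap.
- head_d_mouth (a point): Small burner head, fixed to the hob: aluminium ring with flame ports, 43 mm across, its rim 30 mm above the counter and 22 mm above the hob's top. The point is the centre of its open mouth, level with the rim; z up. Bore 31 mm, over 10 mm deep; a sprung clip of four balls 4.5 mm below the rim grips the 27 mm boss of a small cap.
- cap_a: Big burner cap, dark steel, 110 g; absent if None at the start. Disc 64 mm across, 6 mm thick, on a boss 42 mm across, 10 mm high, its lowest 4 mm tapering to 38 mm. Origin: centre of the boss's underside, z up. Laid on either big head it stops on the clip some 5 or 6 mm short of home; about 10 N down on its middle clicks it home, disc on the rim, origin 10 mm below the mouth point.
- cap_b: Big burner cap, dark steel, 110 g; absent if None at the start. Disc 64 mm across, 6 mm thick, on a boss 42 mm across, 10 mm high, its lowest 4 mm tapering to 38 mm. Origin: centre of the boss's underside, z up. Laid on either big head it stops on the clip some 5 or 6 mm short of home; about 10 N down on its middle clicks it home, disc on the rim, origin 10 mm below the mouth point.
- cap_c: Small burner cap, dark steel, 60 g; absent if None at the start. Disc 48 mm across, 6 mm thick, on a boss 27 mm across, 10 mm high, its lowest 4 mm tapering to 23 mm. Origin: centre of the boss's underside, z up. Laid on either small head it stops on the clip some 5 or 6 mm short of home; about 10 N down on its middle clicks it home, disc on the rim, origin 10 mm below the mouth point.
- cap_d: Small burner cap, dark steel, 60 g; absent if None at the start. Disc 48 mm across, 6 mm thick, on a boss 27 mm across, 10 mm high, its lowest 4 mm tapering to 23 mm. Origin: centre of the boss's underside, z up. Laid on either small head it stops on the clip some 5 or 6 mm short of home; about 10 N down on its middle clicks it home, disc on the rim, origin 10 mm below the mouth point.
- tap_a (a joint): Turn of a gas tap on the hob's right edge, rad: 0 = off stop, white pointer line towards the hob's -x, at the dark tick on the bezel; grows anticlockwise seen from above as it is opened, at most 2.6. Close it clockwise. Stiffness 0.04 N m; it stays where it is left.
- tap_a_grip (a point): Grip point of that tap, on its axis, 33 mm above the counter, in the middle of a bar grip 36 mm long and 11 mm thick that stands 8 mm above and 12 mm below this point, on a round skirt 38 mm across. The point turns with the tap; its x runs along the bar, pointer end at -x. Taps stand about 70 mm apart.
- tap_b (a joint): Turn of a gas tap on the hob's right edge, rad: 0 = off stop, white pointer line towards the hob's -x, at the dark tick on the bezel; grows anticlockwise seen from above as it is opened, at most 2.6. Close it clockwise. Stiffness 0.04 N m; it stays where it is left.
- tap_b_grip (a point): Grip point of that tap, on its axis, 33 mm above the counter, in the middle of a bar grip 36 mm long and 11 mm thick that stands 8 mm above and 12 mm below this point, on a round skirt 38 mm across. The point turns with the tap; its x runs along the bar, pointer end at -x. Taps stand about 70 mm apart.
- tap_c (a joint): Turn of a gas tap on the hob's right edge, rad: 0 = off stop, white pointer line towards the hob's -x, at the dark tick on the bezel; grows anticlockwise seen from above as it is opened, at most 2.6. Close it clockwise. Stiffness 0.04 N m; it stays where it is left.
- tap_c_grip (a point): Grip point of that tap, on its axis, 33 mm above the counter, in the middle of a bar grip 36 mm long and 11 mm thick that stands 8 mm above and 12 mm below this point, on a round skirt 38 mm across. The point turns with the tap; its x runs along the bar, pointer end at -x. Taps stand about 70 mm apart.
- tap_d (a joint): Turn of a gas tap on the hob's right edge, rad: 0 = off stop, white pointer line towards the hob's -x, at the dark tick on the bezel; grows anticlockwise seen from above as it is opened, at most 2.6. Close it clockwise. Stiffness 0.04 N m; it stays where it is left.
- tap_d_grip (a point): Grip point of that tap, on its axis, 33 mm above the counter, in the middle of a bar grip 36 mm long and 11 mm thick that stands 8 mm above and 12 mm below this point, on a round skirt 38 mm across. The point turns with the tap; its x runs along the bar, pointer end at -x. Taps stand about 70 mm apart.
- hob: Stainless hob top, 440 mm along x, 405 mm along y (from 220 mm right to 185 mm left of the origin), 8 mm thick, lying on the counter. Origin: on the counter, middle of its length. Four heads, at about (+-100, +105) and (+-100, -90) mm; four taps in a row at y = -190 mm. A 27 mm pipe runs along x at y = -270 mm, 45 mm up; the lever's plane is at y = -328 mm.
- drying_mat: Grey ribbed mat 200 mm square, 6 mm thick, fixed to the counter; the washed caps lie on it boss down, about 95 mm apart. Origin: centre of its underside.
- soap_bottle: Bystander: bottle of washing-up liquid, 62 mm across, 166 mm tall, to the right of the gas pipe. Origin: centre of its base.
- scourer: Bystander: sponge scourer, 70 x 100 x 22 mm, left of the hob's far end. Origin: centre of its underside.
Not all that is in view belongs to the job. What is shaped like the cap_c but red is not meant.

How it is judged:
On the way:
1. the gas lever is up in the shut notch, square across the pipe (value of joint gas_lever above 1.5 rad), for 0.2 s.
At the end, for the whole second after the job is handed in: The lever stands in the shut notch (within 4 degrees of upright), every tap is within 5 degrees of its off stop, and every cap that was there lies at rest in a head of its own size: centred within 3 mm, level within 3 degrees and pressed home to within 1.5 mm (value of joint gas_lever above 1.5 rad and value of joint each of tap_a, tap_b, tap_c, tap_d below 0.08 rad and ((horizontal distance between cap_a and head_a_mouth below 0.003 m and z of cap_a in the frame of head_a_mouth below -0.0085 m and angle between cap_a's own z axis and vertical below 0.05 rad and linear speed of cap_a below 0.02 m/s) or (horizontal distance between cap_a and head_b_mouth below 0.003 m and z of cap_a in the frame of head_b_mouth below -0.0085 m and angle between cap_a's own z axis and vertical below 0.05 rad and linear speed of cap_a below 0.02 m/s)) and ((horizontal distance between cap_b and head_a_mouth below 0.003 m and z of cap_b in the frame of head_a_mouth below -0.0085 m and angle between cap_b's own z axis and vertical below 0.05 rad and linear speed of cap_b below 0.02 m/s) or (horizontal distance between cap_b and head_b_mouth below 0.003 m and z of cap_b in the frame of head_b_mouth below -0.0085 m and angle between cap_b's own z axis and vertical below 0.05 rad and linear speed of cap_b below 0.02 m/s)) and ((horizontal distance between cap_c and head_c_mouth below 0.003 m and z of cap_c in the frame of head_c_mouth below -0.0085 m and angle between cap_c's own z axis and vertical below 0.05 rad and linear speed of cap_c below 0.02 m/s) or (horizontal distance between cap_c and head_d_mouth below 0.003 m and z of cap_c in the frame of head_d_mouth below -0.0085 m and angle between cap_c's own z axis and vertical below 0.05 rad and linear speed of cap_c below 0.02 m/s)) and ((horizontal distance between cap_d and head_c_mouth below 0.003 m and z of cap_d in the frame of head_c_mouth below -0.0085 m and angle between cap_d's own z axis and vertical below 0.05 rad and linear speed of cap_d below 0.02 m/s) or (horizontal distance between cap_d and head_d_mouth below 0.003 m and z of cap_d in the frame of head_d_mouth below -0.0085 m and angle between cap_d's own z axis and vertical below 0.05 rad and linear speed of cap_d below 0.02 m/s))); the robot touches nothing.
It fails at once if a cap is laid on a burner head while the gas is not yet shut (not (value of joint gas_lever above 1.4 rad) and (distance between any of cap_a, cap_b, cap_c, cap_d and head_a_mouth below 0.015 m or distance between any of cap_a, cap_b, cap_c, cap_d and head_b_mouth below 0.015 m or distance between any of cap_a, cap_b, cap_c, cap_d and head_c_mouth below 0.015 m or distance between any of cap_a, cap_b, cap_c, cap_d and head_d_mouth below 0.015 m)).
It fails at once if the soap bottle or the scourer is disturbed (moved more than 3 cm) (distance of any of soap_bottle, scourer from where it was at the start of the episode above 0.03 m).
Of cap_a, cap_b, cap_c, cap_d only 2 to 4 are there at a start; the rules pass over those that are not, and their reading is None.
At some moment in a run one of cap_a, cap_b, cap_c, cap_d may be knocked a few centimetres aside while the robot is not near it.
Once in a run the grip may slacken for a moment while it holds something.
It also fails if it takes over 210 s, if anything falls off the work surface, if the arm or the gripper's body presses on something with over 40 N, if the wrist force passes 120 N, or if a joint passes its speed limit or range.

ROBOT

A 7-joint arm with a two-finger parallel gripper is mounted at the origin on the work surface. World frame = base frame: x ahead of the robot, y to its left, z up, the work surface at z = 0. Lengths are in m, angles in rad, forces in N, time in s.
With the tool pointing down it reaches from about 0.4 to 0.9 m from the base axis. Payload 5.5 kg.
Tool frame: the origin (TCP) lies on the centre line of the jaws, within the pads' length; the fingertips stand 25 mm ahead of it and the grasp point (between the pads) lies 6 mm ahead of it (ctrl.tip_extent is the distance from the TCP to the fingertips, in m); z points along the fingers, y is the line along which they close (so a half turn about z gives the same grasp; the last joint's range is limited). The gripper opens to 92 mm and grips with 3 to 60 N. Pads are 19 mm wide; open, the fingers measure 130 mm over their backs; the gripper's body (75 mm by 190 mm) begins 47 mm behind the grasp point.
Start: joints at [-1.064, 0.501, -0.427, 1.55, 0.221, 1.138, -0.21], TCP at [0.157, 0.631, 0.252] pointing down, gripper open.
Joint ranges: [-2.88, 2.88], [-0.31, 2.03], [-1.54, 1.56], [0.2, 2.42], [-1.41, 4.55], [0.19, 2.02], [-2.57, 2.57]. Speed limits (rad/s): [2.57, 2.57, 3.14, 3.14, 3.14, 3.14, 3.14].

INTERFACE

Orientations are given as a unit quaternion [w, x, y, z].
In Python, from station import ctrl gives the robot as it stands. Calls block until the motion is done:
- ctrl.move_pose(position, orientation): joint-space move of the TCP to a pose.
- ctrl.move_l(position, rot=None, velocity=0.15, until_force=None): straight line of the TCP; rot=None keeps the orientation; velocity is the mean speed in m/s. With until_force (N) it stops when the force on the tool has changed by that much, and returns True; else False.
- ctrl.move_joints(angles): joint-space move.
- ctrl.command_gripper(opening, grasp_force=None): finger opening in m; grasp_force is the grip in N (None keeps the last); returns when the fingers have stopped.
- ctrl.hold(seconds).
- ctrl.solve_ik(position, orientation): joint angles nearest the present ones, or None.
- ctrl.grab_frame(name): name is "scene" or "side" or "wrist"; returns a dict with "color" (400x640x3 uint8, blue, green, red), "fx", "fy", "cx", "cy" (pixels), "T" (4x4, takes a point from camera to world coordinates); the wrist camera has in their place "mount" (4x4, takes a point from camera to tool coordinates, whose origin is the TCP and whose axes are the flange's). Camera axes: x right, y down, z forward; pixel columns grow to the right and rows downward; lengths in m; the calibration is good to about 2 mm. A picture is of the moment at which its call begins: read the wrist's pose just before it. There is no depth.
A pose or a line that the arm cannot do raises ctrl.IKError and nothing moves.
- ctrl.job_done(): hands the job in; it is judged then, once.
Readings, each from a call of its own:
- ctrl.current_t(): time.
- ctrl.current_joint_positions(): joint angles.
- ctrl.current_joint_velocities(): joint speeds.
- ctrl.current_joint_efforts(): joint torques, N m.
- ctrl.current_position(): TCP position.
- ctrl.current_ee_rot(): TCP orientation.
- ctrl.current_ft_force(): force on the tool from outside, world axes, zero at the start.
- ctrl.current_ft_torque(): the same for the moment, N m.
- ctrl.current_gripper_width(): finger opening in m.
- ctrl.current_gripper_force(): force on a finger pad.
Only numpy, scipy, OpenCV 4.12 (cv2) and the standard library are available. Lean on these libraries where they do the work, as an engineer would, in place of code of your own. Each camera call takes 0.05 s, during which the arm holds its last target. There are 200 camera calls.

## Working session

There is one attempt and no reset: what is moved stays moved. The work goes in short steps, each a Python script; the robot and the scene stay as the last script left them, time stands still between calls to the robot, and variables do not carry over. Pictures are saved under pics/ and viewed, at most 14 in all, crops included, and the job is handed in when it is done.

```bash
ls; mkdir -p pics; python3 - <<'E'
from station import ctrl
import cv2,numpy as np
for n in("scene","side"):
    f=ctrl.grab_frame(n); cv2.imwrite(f"pics/{n}0.png",f["color"]); print(n,f["fx"],f["cx"],f["cy"],np.round(f["T"],3).tolist())
f=ctrl.grab_frame("wrist");cv2.imwrite("pics/wrist0.png",f["color"]);print(f["fx"],f["cx"],f["cy"],np.round(f["mount"],4).tolist())
print(ctrl.current_t(),ctrl.current_ee_rot(),ctrl.tip_extent,ctrl.current_position())
E
```

```text
pics
scene 515.1352530598276 319.3724912440421 200.49848642622803 [[0.789, 0.509, -0.345, 1.017], [0.615, -0.646, 0.453, -0.629], [0.008, -0.569, -0.822, 1.129], [0.0, 0.0, 0.0, 1.0]]
side 441.6237530609305 319.56178655559006 201.94256635881194 [[-0.998, -0.02, 0.053, 0.521], [-0.054, 0.604, -0.795, 0.866], [-0.016, -0.797, -0.604, 0.721], [0.0, 0.0, 0.0, 1.0]]
307.0897851995625 323.2089306186287 205.01172719949636 [[-0.0007, -0.9536, -0.3009, 0.0823], [1.0, -0.0007, -0.0001, -0.0007], [-0.0002, -0.3009, 0.9536, -0.1328], [0.0, 0.0, 0.0, 1.0]]
0.15 [-1.32441865e-04  1.21551595e-01  9.92584827e-01 -7.43686959e-04] 0.025 [0.15678331 0.63029127 0.25089399]
```

View pics/scene0.png

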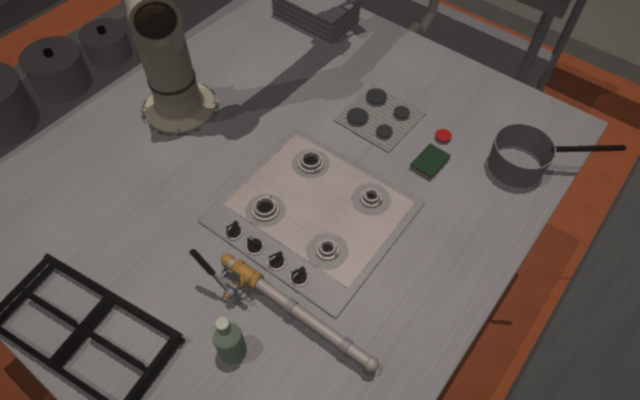

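View pics/side0.png

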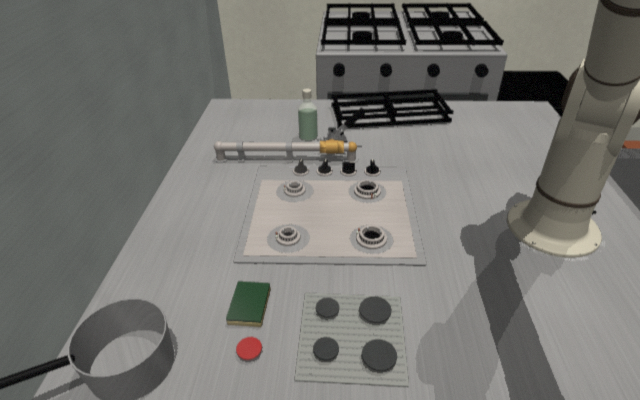

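Scene shows the mat with four caps: big at (357,117) and (376,97), small at (384,132) and (401,113). The red decoy is at (443,136) and the scourer at (430,162). Big heads are at (311,159) and (265,207), small heads at (371,197) and (327,249). Taps run from (233,231) to (299,277), the lever grip is near (201,262), and the bottle is at (229,342). Side shows the same layout.

The only thing that could be mistaken for a small cap is the red disc, at (443,136) in scene and (249,349) in side. I'm choosing the dark caps.

```bash
cat > h.py <<'E'
from station import ctrl
import cv2, numpy as np
from scipy.spatial.transform import Rotation as R
def rot(q): return R.from_quat(q,scalar_first=True).as_matrix()
def grab(n):
    T=np.eye(4); T[:3,:3]=rot(ctrl.current_ee_rot()); T[:3,3]=ctrl.current_position()
    f=ctrl.grab_frame(n)
    if n=="wrist": f["T"]=T@f["mount"]
    return f
def ray(f,p):
    d=f["T"][:3,:3]@np.array([(p[0]-f["cx"])/f["fx"],(p[1]-f["cy"])/f["fy"],1.]); return f["T"][:3,3],d
def plane(f,p,z):
    o,d=ray(f,p); return o+d*(z-o[2])/d[2]
def proj(f,X):
    c=f["T"][:3,:3].T@(np.asarray(X)-f["T"][:3,3]); return np.array([f["fx"]*c[0]/c[2]+f["cx"],f["fy"]*c[1]/c[2]+f["cy"]])
def tri(*obs):
    A=np.zeros((3,3));b=np.zeros(3)
    for f,p in obs:
        o,d=ray(f,p);d=d/np.linalg.norm(d);M=np.eye(3)-np.outer(d,d);A+=M;b+=M@o
    return np.linalg.solve(A,b)
def down(yaw):  # tool z down, tool y (closing line) along world angle yaw
    y=np.array([np.cos(yaw),np.sin(yaw),0]);z=np.array([0,0,-1.]);x=np.cross(y,z)
    return R.from_matrix(np.c_[x,y,z]).as_quat(scalar_first=True)
E
python3 - <<'E'
from h import *
s=grab("scene");d=grab("side")
def both(n,ps,pd,z): print(n,plane(s,ps,z).round(3)[:2],plane(d,pd,z).round(3)[:2],tri((s,ps),(d,pd)).round(3))
both("bigN",(311,159),(371,236),.03);both("bigF",(265,207),(367,187),.03)
both("smN",(371,196),(287,234),.03);both("smF",(327,247),(295,187),.03)
both("cap1",(357,116),(379,354),.022);both("cap2",(376,96),(375,309),.022);both("cap3",(384,131),(326,349),.022);both("cap4",(401,112),(327,308),.022)
both("scour",(430,162),(249,304),.022)
for p in[(0,200),(199,222),(300,135),(421,206),(335,305)]:print(p,plane(s,p,.008).round(3))
both("bottle top",(222,324),(307,93),.166)
for i in range(4): print(plane(s,[(233,230),(254,243),(277,260),(299,275)][i],.033).round(3))
for n,f,b in(("s",s,(180,210,150,110)),("d",d,(280,85,110,95))):
    x,y,w,h=b;cv2.imwrite(f"pics/c{n}.png",cv2.resize(f["color"][y:y+h,x:x+w],None,fx=5,fy=5,interpolation=cv2.INTER_CUBIC))
E
```

```text
bigN [0.453 0.072] [0.454 0.084] [0.451 0.076 0.024]
bigF [ 0.459 -0.126] [ 0.457 -0.115] [ 0.456 -0.123  0.024]
smN [0.653 0.071] [0.652 0.084] [0.652 0.076 0.023]
smF [ 0.655 -0.121] [ 0.652 -0.109] [ 0.653 -0.118  0.024]
cap1 [0.453 0.289] [0.451 0.394] [ 0.433  0.344 -0.044]
cap2 [0.45  0.393] [0.453 0.292] [0.468 0.342 0.077]
cap3 [0.549 0.289] [0.546 0.387] [ 0.536  0.341 -0.038]
cap4 [0.546 0.383] [0.548 0.294] [0.556 0.338 0.071]
scour [0.713 0.272] [0.706 0.29 ] [0.709 0.281 0.011]
(0, 200) [-0.115 -0.531  0.008]
(199, 222) [ 0.345 -0.255  0.008]
(300, 135) [0.36  0.136 0.008]
(421, 206) [0.768 0.14  0.008]
(335, 305) [ 0.757 -0.221  0.008]
bottle top [ 0.644 -0.446] [ 0.638 -0.42 ] [ 0.64  -0.444  0.156]
[ 0.443 -0.228  0.033]
[ 0.509 -0.224  0.033]
[ 0.584 -0.224  0.033]
[ 0.65  -0.223  0.033]
```

View pics/cs.png

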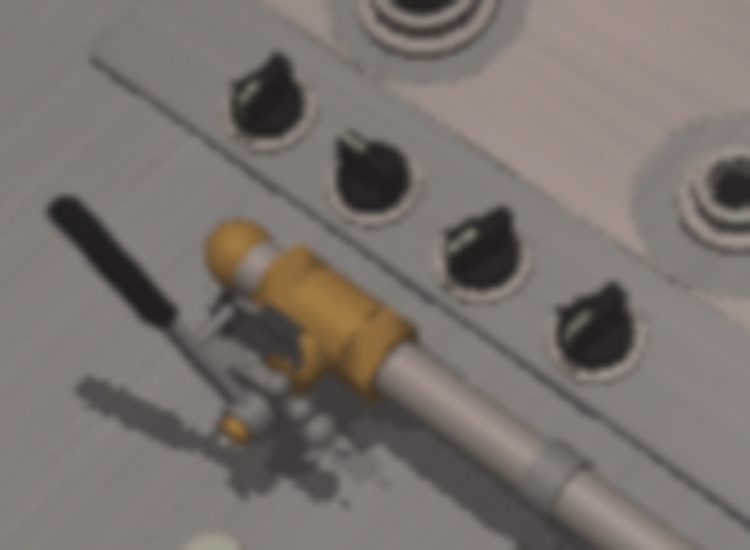

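Crop: the taps are at crop (268,95), (370,175), (485,250) and (597,330). The pointer of the second (at (350,145), back-left) differs from the others. The lever grip runs from (60,205) to (160,315) and the hinge is near (240,405), so it is raised somewhat. Next are close wrist views of the hob and mat.

```bash
python3 - <<'E'
from h import *
s=grab("scene")
# lever in plane y=-0.359
for p in[(192,251),(212,273),(228,291)]:
    o,d=ray(s,p);X=o+d*(-0.359-o[1])/d[1];print("lever",X.round(3))
for i,(x,y,z) in enumerate([(0.52,0.30,0.25),(0.54,-0.15,0.25)]):
    for yaw in(0,np.pi):
        q=down(yaw)
        j=ctrl.solve_ik([x,y,z],q); print(yaw,None if j is None else np.round(j,2))
        if j is not None: best=q
        if j is not None and yaw==0: break
    ctrl.move_pose([x,y,z],best)
    f=grab("wrist"); np.save(f"w{i}.npy",{k:f[k] for k in("T","fx","fy","cx","cy","color")},allow_pickle=True)
    cv2.imwrite(f"pics/w{i}.png",f["color"]);print(f["T"].round(3).tolist())
print(ctrl.current_t())
E
```

```text
lever [ 0.461 -0.359  0.13 ]
lever [ 0.512 -0.359  0.087]
lever [ 0.554 -0.359  0.048]
0 [-0.49  0.38 -0.1   1.69  0.04  1.07 -0.6 ]
[[1.0, 0.003, 0.0, 0.518], [0.003, -0.954, -0.3, 0.383], [-0.001, 0.3, -0.954, 0.383], [0.0, 0.0, 0.0, 1.0]]
0 [ 0.14  0.31  0.11  1.8  -0.04  1.04  0.26]
[[1.0, 0.002, 0.0, 0.54], [0.002, -0.954, -0.3, -0.067], [-0.0, 0.3, -0.954, 0.383], [0.0, 0.0, 0.0, 1.0]]
3.8333
```

View pics/w0.png

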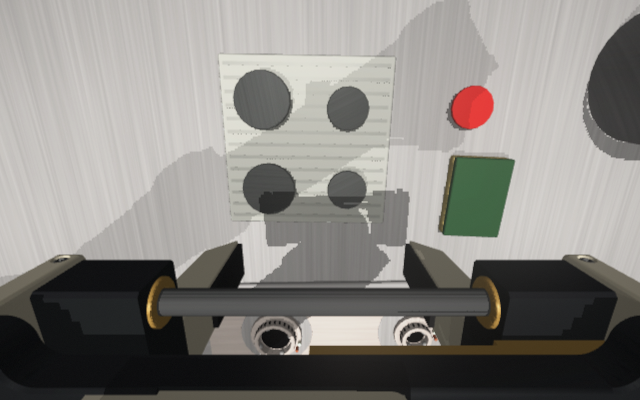

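View pics/w1.png

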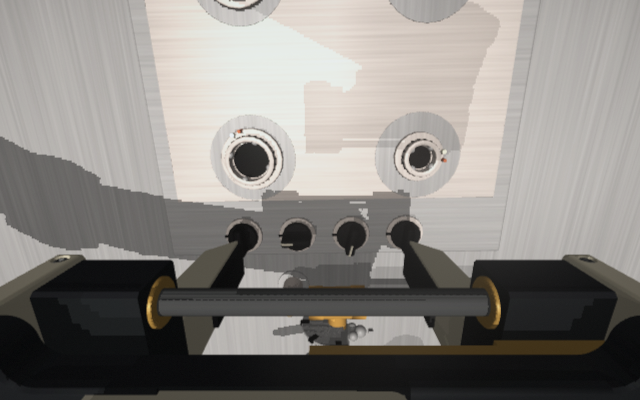

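Wrist 0 shows the mat with big caps at (263,99) and (269,188) and small caps at (348,108) and (347,189); the red disc at (472,107) and scourer at (478,197) are not wanted. Wrist 1 shows the hob square to the world, with heads at (251,158) and (421,157) and taps along row 235. The second tap points to -x (off); the third points to -y (open).

The lever is in the half-way notch, about 0.75 rad, with its hinge at (0.554, -0.359, 0.045). I'll push it up with closed fingers.

```bash
python3 - <<'E'
from h import *
q=down(np.pi/2)
def P(t=""): print(t,ctrl.current_position().round(3),ctrl.current_ft_force().round(1),round(ctrl.current_t(),1))
ctrl.move_l([0.43,-0.30,0.27]) 
ctrl.command_gripper(0.0)
ctrl.move_pose([0.425,-0.359,0.25],q)
ctrl.move_l([0.425,-0.359,0.127],velocity=0.12);P()
ctrl.move_l([0.48,-0.359,0.135],velocity=0.06);P()
ctrl.move_l([0.515,-0.359,0.15],velocity=0.06);P()
ctrl.move_l([0.534,-0.359,0.155],velocity=0.04);P()
ctrl.move_l([0.537,-0.359,0.155],velocity=0.02);P()
ctrl.move_l([0.50,-0.359,0.16]);P()
ctrl.move_l([0.48,-0.32,0.25])
ctrl.command_gripper(0.05)
ctrl.move_pose([0.55,-0.27,0.24],down(0))
f=grab("wrist");np.save("w2.npy",f,allow_pickle=True);s=grab("side");P()
a=cv2.resize(f["color"][30:280,130:530],None,fx=2,fy=2,interpolation=cv2.INTER_CUBIC)
b=cv2.resize(s["color"][90:180,200:400],(800,360),interpolation=cv2.INTER_CUBIC)
cv2.imwrite("pics/w2.png",a);cv2.imwrite("pics/s2.png",b)
E
```

```text
[ 0.426 -0.359  0.128] [-0.   0.4  0.4] 9.3
 [ 0.481 -0.359  0.135] [-1.3 -1.2  1.4] 10.4
 [ 0.515 -0.359  0.15 ] [0.2 0.2 0.6] 11.2
 [ 0.534 -0.359  0.155] [-0.2 -0.2 -0.3] 11.8
 [ 0.537 -0.359  0.155] [0.2 0.1 1. ] 12.1
 [ 0.5   -0.359  0.16 ] [-0.1  0.1  0.2] 12.5
 [ 0.55 -0.27  0.24] [-0.8 -0.8 -0.4] 15.8
```

View pics/w2.png

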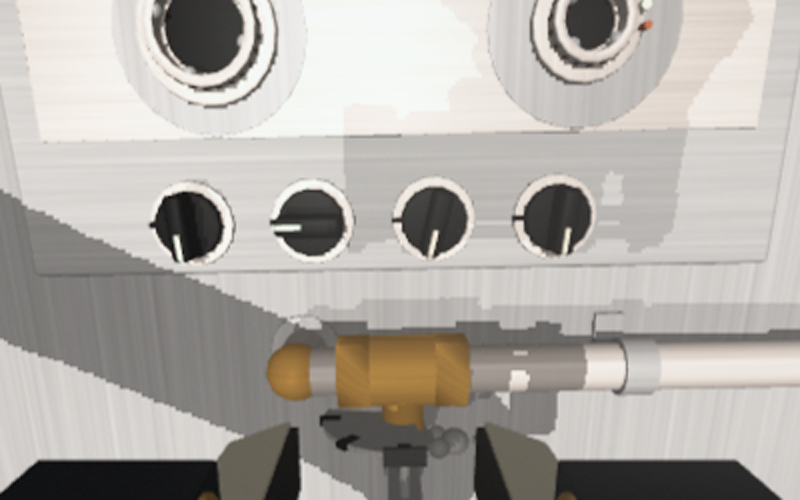

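View pics/s2.png

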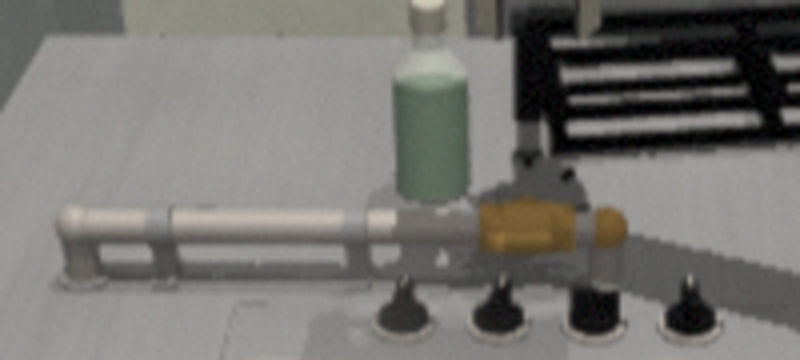

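The lever now stands upright: in side it is vertical at crop column 527, and in wrist it is seen end-on. Wrist taps, in crop pixels, are at (192,222) open, (312,222) off, (434,219) open and (555,217) open, with the pointers down towards -y, so about 80–100° open. I'll close those three.

```bash
cat > taps.py <<'E'
from h import *
f=np.load("w2.npy",allow_pickle=True).item()
full=lambda p:np.array(p)/2+np.array([130,30])-0.25
C=[plane(f,full(p),.010)[:2] for p in[(192,222),(312,222),(434,219),(555,217)]]
T=[((176,237),(181,260)),None,((436,232),(431,258)),((568,228),(565,254))]
th=[]
for c,t in zip(C,T):
    if t is None: th.append(0);continue
    a,b=[plane(f,full(p),.041)[:2] for p in t]; d=b-a; th.append((np.arctan2(d[1],d[0])-np.pi)%(2*np.pi))
E
python3 - <<'E'
from taps import *
print(np.round(C,4).tolist(),np.round(th,2))
for c,t in zip(C,th):
    for k in(0,-np.pi):
        print([None if (j:=ctrl.solve_ik([*c,.1],down(np.pi/2+k+a))) is None else np.round(j,2)[[0,4,6]] for a in(t,-.06)])
E
```

```text
[[0.4357, -0.2252], [0.5055, -0.2252], [0.5763, -0.2235], [0.6464, -0.2224]] [1.69 0.   1.4  1.54]
[array([-0.24, -0.59, -2.06]), array([0.46, 0.03, 1.9 ])]
[array([ 0.25, -0.14,  0.66]), array([-0.02, -0.36, -0.88])]
[array([0.43, 0.05, 1.9 ]), array([0.42, 0.05, 1.84])]
[array([-0.03, -0.38, -0.87]), array([-0.04, -0.39, -0.92])]
[array([1.14, 1.09, 2.53]), array([0.38, 0.06, 1.79])]
[array([ 0.15, -0.18,  0.31]), array([-0.05, -0.41, -0.97])]
[array([-0.44, -1.2 , -2.09]), array([0.35, 0.07, 1.75])]
[array([ 0.15, -0.17,  0.39]), array([-0.06, -0.44, -1.02])]
```

```bash
python3 - <<'E'
from taps import *
hy=0.012
for i in(0,2,3):
    c=C[i];t=th[i]; y0=-np.pi/2+t; y1=-np.pi/2+hy-0.05
    ctrl.move_pose([*c,.12],down(y0)); ctrl.command_gripper(0.032)
    ctrl.move_l([*c,.0495],velocity=.1,until_force=8)
    z=ctrl.current_position()[2]
    ctrl.command_gripper(0.0,grasp_force=15); w=ctrl.current_gripper_width()
    for y in np.linspace(y0,y1,8)[1:]: ctrl.move_pose([*c,z],down(y))
    print(i,z,w,ctrl.current_gripper_width(),ctrl.current_ft_torque().round(2),ctrl.current_ft_force().round(1))
    ctrl.command_gripper(0.032); ctrl.move_l([*c,.12],velocity=.2)
ctrl.command_gripper(0.05)
ctrl.move_pose([0.55,-0.27,0.24],down(0))
f=grab("wrist");np.save("w3.npy",f,allow_pickle=True);print(ctrl.current_t())
ctrl.move_pose([0.55,-0.12,0.24],down(0));np.save("w4.npy",grab("wrist"),allow_pickle=True)
ctrl.move_pose([0.50,0.24,0.24],down(0));g=grab("wrist");np.save("w5.npy",g,allow_pickle=True)
a=cv2.resize(f["color"][30:230,130:530],None,fx=2,fy=2,interpolation=cv2.INTER_CUBIC)
cv2.imwrite("pics/w3.png",a[60:280]);cv2.imwrite("pics/w5.png",g["color"][:280]);print(ctrl.current_t())
E
```

```text
0 0.04979132125630698 0.010969218476410539 0.011081907949756577 [-0.9  -0.49  0.25] [ 2.6 -4.3  3.7]
2 0.04988502311654961 0.010763487380918452 0.011478232131432238 [0.34 0.6  0.17] [-1.9  1.7  5.8]
3 0.04979834186578086 0.010776564816953983 0.011458831269189436 [0.45 0.97 0.23] [-2.3  2.5  7. ]
35.0083
37.1167
```

View pics/w3.png

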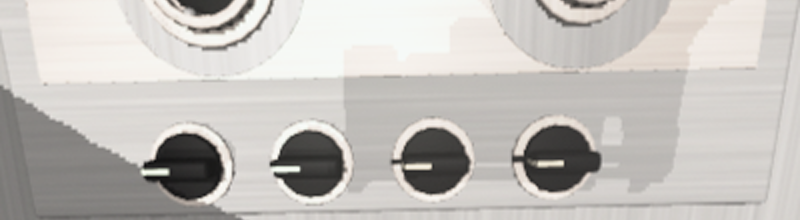

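View pics/w5.png

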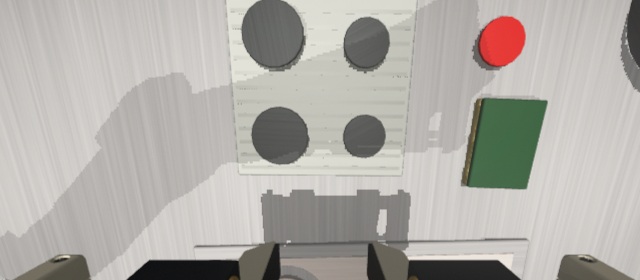

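All four tap pointers now point to -x at their ticks. In the mat view, the caps are at (273,34) and (280,135) big, (367,43) and (364,136) small. The red disc at (502,41) is excluded. Next I'll rectify the images to measure heads and caps.

```bash
cat >> h.py <<'E'
def rect(f,c,z,half=.06,s=4000):  # orthophoto of plane z: columns +x, rows -y, s px/m
    n=int(2*half*s); src=np.float32([[0,0],[n,0],[n,n],[0,n]])
    w=[(c[0]-half,c[1]+half),(c[0]+half,c[1]+half),(c[0]+half,c[1]-half),(c[0]-half,c[1]-half)]
    M=cv2.getPerspectiveTransform(np.float32([proj(f,[*p,z]) for p in w]),src)
    return cv2.warpPerspective(f["color"],M,(n,n),flags=cv2.INTER_CUBIC)
def caps(f,c=(.5,.34),half=.15,s=2000):
    im=rect(f,c,.022,half,s); hsv=cv2.cvtColor(im,cv2.COLOR_BGR2HSV)
    m=((hsv[...,2]<105)&(hsv[...,1]<70)).astype(np.uint8)
    m=cv2.morphologyEx(m,cv2.MORPH_OPEN,np.ones((21,21)))
    out=[]
    for k in cv2.findContours(m,cv2.RETR_EXTERNAL,cv2.CHAIN_APPROX_NONE)[0]:
        (x,y),r=cv2.minEnclosingCircle(k); fill=cv2.contourArea(k)/(np.pi*r*r)
        if .018<r/s<.040 and fill>.8: out.append((c[0]-half+x/s,c[1]+half-y/s,r/s,fill))
    return out,im
E
python3 - <<'E'
from h import *
f=np.load("w5.npy",allow_pickle=True).item()
o,im=caps(f);print(np.round(o,4).tolist())
f0=np.load("w0.npy",allow_pickle=True).item();print(np.round(caps(f0)[0],4).tolist())
f3,f4=[np.load(n,allow_pickle=True).item() for n in("w3.npy","w4.npy")]
G=[(.453,.074),(.457,-.123),(.653,.074),(.654,-.118)]
rows=[]
for c,fs in zip(G,((f4,),(f3,f4),(f4,),(f3,f4))):
    for F in fs:
        a=rect(F,c,.03,.045,3000); cv2.circle(a,(135,135),int((29 if c[0]<.5 else 21.5)*3),(0,255,0),1); cv2.circle(a,(135,135),int((23 if c[0]<.5 else 15.5)*3),(0,255,255),1);rows.append(a)
rows=[cv2.resize(r,(266,266)) for r in rows]
cv2.imwrite("pics/heads.png",np.vstack([np.hstack(rows[:3]),np.hstack(rows[3:])]))
E
```

```text
[[0.5456, 0.2888, 0.0238, 0.9171], [0.4521, 0.2893, 0.0318, 0.9446]]
[[0.5461, 0.2888, 0.0241, 0.9287], [0.4526, 0.2897, 0.0324, 0.9433], [0.5447, 0.3826, 0.024, 0.9218]]
```

View pics/heads.png

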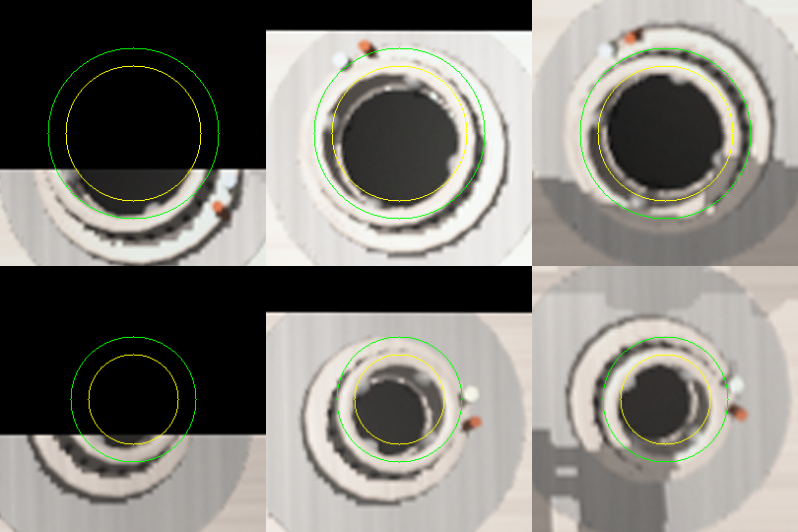

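The far heads line up within about 1 mm: bore centres fall on the overlay centres at panel pixels (665,131) and (665,400). The near heads are cut off at the image top, so I'll take one more view and a fresh mat view.

```bash
python3 - <<'E'
from h import *
ctrl.move_pose([0.52,0.30,0.25],down(0));f=grab("wrist");np.save("w6.npy",f,allow_pickle=True)
ctrl.move_pose([0.55,0.05,0.24],down(0));g=grab("wrist");np.save("w7.npy",g,allow_pickle=True)
o,im=caps(f);print(np.round(o,4).tolist())
rows=[]
for c in[(.453,.074),(.653,.074)]:
    a=rect(g,c,.03,.045,3000)
    for r,k in((29 if c[0]<.5 else 21.5,(0,255,0)),(23 if c[0]<.5 else 15.5,(0,255,255))): cv2.circle(a,(135,135),int(r*3),k,1)
    rows.append(a)
im=cv2.resize(im,(540,540))
hs=cv2.cvtColor(im,cv2.COLOR_BGR2HSV)
for x,y in((.452,.389),(.452,.289),(.546,.384),(.4,.4),(.5,.34)):
    print(hs[int((.49-y)*1800),int((x-.35)*1800)])
cv2.imwrite("pics/n.png",np.hstack([im[:540],np.vstack(rows)]))
E
```

```text
[[0.4525, 0.2899, 0.0322, 0.9223], [0.5446, 0.3826, 0.0239, 0.8935]]
[45  6 92]
[40  8 99]
[40  8 98]
[ 25   7 215]
[ 30  13 195]
```

View pics/n.png

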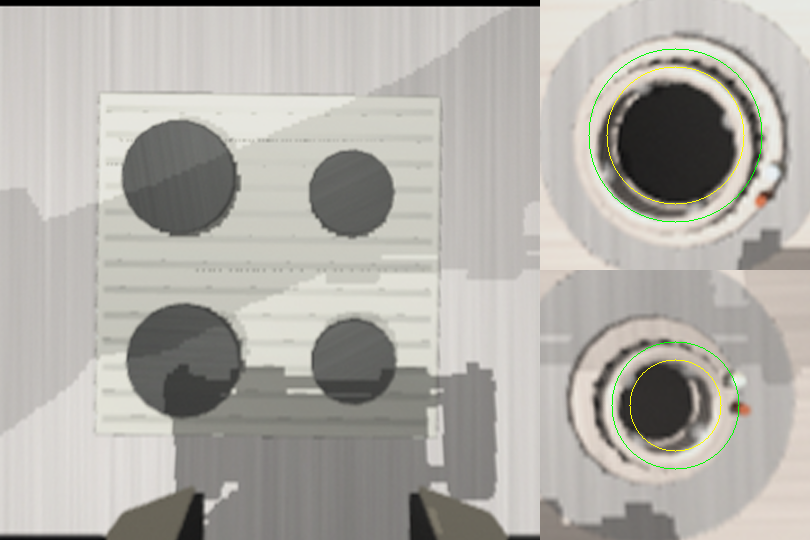

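The near big head's bore is at (677,140) against the overlay centre (675,135), and the near small head's at (667,401) against (675,405), so both corrections are small. All four caps are in place on the mat. I'll fit a rigid hob model and use disc template matching for the caps, then do the first cap.

```bash
cat >> h.py <<'E'
def find(f,r,c=(.5,.34),half=.15,s=2000,n=2):  # n best dark discs of radius r, top at z .022
    im=rect(f,c,.022,half,s); hsv=cv2.cvtColor(im,cv2.COLOR_BGR2HSV); v=hsv[...,2].copy(); v[hsv[...,1]>90]=200; v=np.clip(v,90,140)
    k=int((r+.007)*s); t=np.full((2*k+1,2*k+1),140,np.uint8); cv2.circle(t,(k,k),int(r*s),95,-1)
    mask=np.zeros_like(t); cv2.circle(mask,(k,k),k,1,-1)
    m=cv2.matchTemplate(v,t,cv2.TM_CCOEFF_NORMED,mask=mask); m[~np.isfinite(m)]=0; out=[]
    for _ in range(n):
        _,b,_,(x,y)=cv2.minMaxLoc(m); out.append((c[0]-half+(x+k)/s,c[1]+half-(y+k)/s,b)); cv2.circle(m,(x,y),int(.04*s),0,-1)
    return out
E
python3 - <<'E'
from h import *
from taps import C
H=np.array([(.453,.0725),(.457,-.123),(.6505,.0755),(.654,-.118)])
N=np.array([(-100,105),(-100,-90),(100,105),(100,-90)])/1000
Nt=np.array([(-105,-190),(-35,-190),(35,-190),(105,-190)])/1000
for A,B in((N,H),(np.r_[N,Nt],np.r_[H,C])):
    a=A-A.mean(0);b=B-B.mean(0);yaw=np.arctan2((a[:,0]*b[:,1]-a[:,1]*b[:,0]).sum(),(a*b).sum())
    Rm=np.array([[np.cos(yaw),-np.sin(yaw)],[np.sin(yaw),np.cos(yaw)]]);P=a@Rm.T+B.mean(0);print(yaw,P.round(4).tolist(),((B-P)*1000).round(1).tolist())
for n in("w0.npy","w6.npy"):
    f=np.load(n,allow_pickle=True).item()
    for r in(.032,.024):print(n,r,np.round(find(f,r),4).tolist())
E
```

```text
0.019786761765658436 [[0.4517, 0.0723], [0.4556, -0.1227], [0.6517, 0.0762], [0.6555, -0.1188]] [[1.3, 0.2], [1.4, -0.3], [-1.2, -0.7], [-1.5, 0.8]]
-0.01714097179609266 [[0.4507, 0.0743], [0.4473, -0.1207], [0.6506, 0.0708], [0.6473, -0.1241], [0.4406, -0.2206], [0.5106, -0.2218], [0.5806, -0.223], [0.6506, -0.2242]] [[2.3, -1.8], [9.7, -2.3], [-0.1, 4.7], [6.7, 6.1], [-4.9, -4.6], [-5.2, -3.4], [-4.3, -0.5], [-4.2, 1.8]]
w0.npy 0.032 [[0.4525, 0.2895, 0.9637], [0.45, 0.3915, 0.9391]]
w0.npy 0.024 [[0.545, 0.3825, 0.9655], [0.546, 0.289, 0.9395]]
w6.npy 0.032 [[0.4525, 0.29, 0.9516], [0.45, 0.391, 0.918]]
w6.npy 0.024 [[0.545, 0.3825, 0.9565], [0.5465, 0.289, 0.936]]
```

```bash
cat > place.py <<'E'
from h import *
import sys
HEADS=dict(bN=(.4523,.0724),bF=(.4563,-.1228),sN=(.6511,.0758),sF=(.6548,-.1184))
def look():
    ctrl.move_pose([.52,.30,.25],down(0)); return grab("wrist")
def press(h):
    ctrl.move_pose([*h,.10],down(0)); ctrl.command_gripper(0.0)
    hit=ctrl.move_l([*h,.0585],velocity=.025,until_force=22)
    z=ctrl.current_position()[2]; F=ctrl.current_ft_force()[2]
    ctrl.move_l([*h,.13],velocity=.2); print("press",hit,"tip z",round(z-.025,4),"F",F.round(1),"t",round(ctrl.current_t(),1))
def pick_place(size,h):
    r=.032 if size=="b" else .024
    f=look(); got=sorted(find(f,r),key=lambda o:o[1] if o[2]>.8 else 9); print(np.round(got,4).tolist())
    x,y,_=got[0]; op=2*r+.016
    ctrl.command_gripper(op); ctrl.move_pose([x,y,.09],down(0))
    ctrl.move_l([x,y,.034],velocity=.1,until_force=10)
    ctrl.command_gripper(0.0,grasp_force=25); w=ctrl.current_gripper_width(); zg=ctrl.current_position()[2]
    ctrl.move_l([x,y,.12],velocity=.15)
    ctrl.move_pose([*h,.12],down(0)); w2=ctrl.current_gripper_width()
    print("grip",w,w2,zg,ctrl.current_gripper_force())
    if w2<2*r-.006: print("LOST"); return False
    ctrl.move_l([*h,.060],velocity=.1)
    hit=ctrl.move_l([*h,.0515],velocity=.02,until_force=5)
    print("laid",hit,ctrl.current_position().round(4),ctrl.current_gripper_width())
    ctrl.command_gripper(op,grasp_force=25); ctrl.move_l([*h,.10],velocity=.15)
    press(h); return True
E
python3 -c "
from place import *
pick_place('b',HEADS['bF'])"
```

```text
[[0.4525, 0.29, 0.9538], [0.45, 0.391, 0.9168]]
grip 0.06318441168670588 0.06281726592466559 0.034598280680961206 25.000017285346985
laid True [ 0.4565 -0.1235  0.0554] 0.06300241972054049
press True tip z 0.0363 F 7.7 t 50.0
```

Pressed home (tip stopped at 36 mm, the disc top's home height). I'll go on with the rest.

```bash
python3 -c "
from place import *
for s,h in (('b','bN'),('s','sF'),('s','sN')):
    f=None
    print(s,h)
    if not pick_place(s,HEADS[h]): break
ctrl.move_l([.60,.10,.25]); ctrl.command_gripper(.05)
ctrl.move_pose([.55,-.0,.25],down(0)); g=grab('wrist');np.save('w8.npy',g,allow_pickle=True);cv2.imwrite('pics/w8.png',g['color'])
cv2.imwrite('pics/side8.png',grab('side')['color'])
"
```

```text
b bN
[[0.45, 0.391, 0.9513], [0.543, 0.2815, 0.5792]]
grip 0.06267889539497894 0.06335123233038382 0.034651822171399504 24.99994844198227
laid True [0.4532 0.0723 0.0572] 0.06300230653599388
press True tip z 0.0363 F 8.4 t 62.3
s sF
[[0.546, 0.2885, 0.9249], [0.545, 0.3825, 0.9701]]
grip 0.04652251306966223 0.046535975538452554 0.034639416443661045 25.000061988830566
laid True [ 0.655  -0.1195  0.0558] 0.046785914618727206
press True tip z 0.0364 F 5.8 t 74.1
s sN
[[0.545, 0.3825, 0.9707], [0.6105, 0.234, 0.4998]]
grip 0.04709146514038834 0.046750979850752376 0.031462285366498324 24.999990463256836
laid True [0.652  0.0754 0.0546] 0.04677254091134306
press True tip z 0.0364 F 5.6 t 86.2
```

View pics/side8.png

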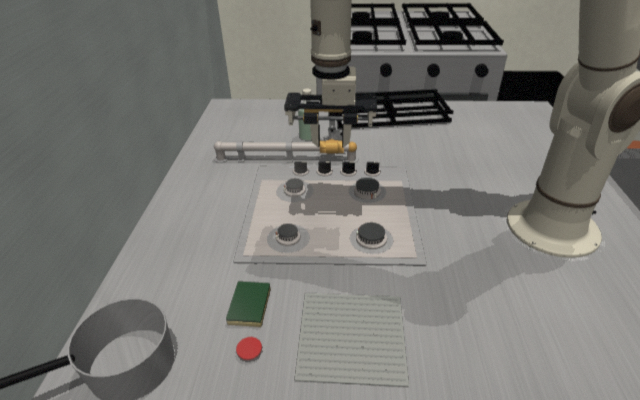

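Side shows the mat empty and dark caps on all four heads, at (371,234), (367,187), (288,233) and (295,187). The scourer, red disc and bottle have not moved. One last look with the arm out of the way.

```bash
python3 -c "
from h import *
ctrl.move_pose([.40,.35,.35],down(0))
a=grab('scene')['color'][130:310,180:430];b=grab('side')['color'][80:270,230:430]
cv2.imwrite('pics/fin.png',np.hstack([cv2.resize(a,(417,300),interpolation=cv2.INTER_CUBIC),cv2.resize(b,(316,300),interpolation=cv2.INTER_CUBIC)]))
print(ctrl.current_t())"
```

```text
90.375
```

View pics/fin.png

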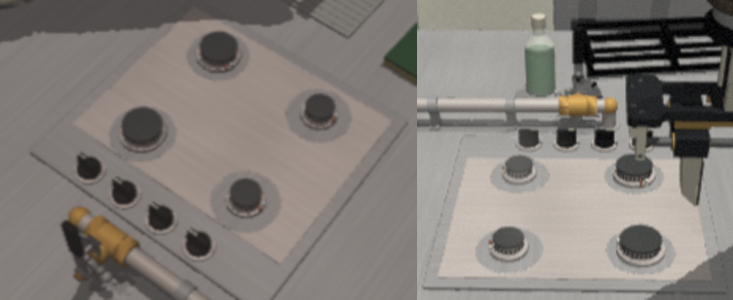

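The lever is upright at (75,245) in the scene crop. All four taps point the same way, and the four caps sit level. Handing in.

```bash
python3 -c "
from station import ctrl
print(ctrl.job_done())"
```

```text
the job is handed in; nothing more can be done
None
```

Job handed in at about 90 s (no verdict returned): gas lever up in the shut notch, the three open taps turned off, all four caps pressed home and level, soap bottle and scourer untouched.

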